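Rewind the film and set the cartridge in the dish

ROBOT

A 6-joint arm with a two-finger parallel gripper is mounted at the origin on the work surface. World frame = base frame: x ahead of the robot, y to its left, z up, the work surface at z = 0. Lengths are in m, angles in rad, forces in N, time in s.
With the tool pointing down it reaches from about 0.25 to 0.775 m from the base axis. Payload 4 kg.
Tool frame: the origin (TCP) lies midway between the tips of the shut fingers; the grasp point (between the pads) lies 19 mm behind it; y points along the fingers, x is the direction in which the jaws open and shut, and the axes are right-handed (so a half turn about y gives the same grasp; the last joint's range is limited). The gripper opens to 94 mm and grips with 3 to 60 N. Pads are 16 mm wide; open, the fingers measure 119 mm over their backs; the gripper's body (75 mm by 177 mm) begins 78 mm behind the grasp point.
Start: joints at [-1.279, 0.087, 1.371, -0, 1.684, -0.103], TCP at [0.212, -0.508, 0.206] pointing down, gripper open.
Joint ranges: [-3.1, 3.1], [-0.76, 2.03], [0.27, 2.55], [-1.08, 4.22], [0.17, 2.65], [-2.57, 2.57]. Speed limits (rad/s): [2.79, 2.79, 3.14, 3.14, 3.14, 3.14].

INTERFACE

Orientations are given as [roll, pitch, yaw] about the fixed x, y, z axes, in that order (R = Rz(yaw) Ry(pitch) Rx(roll)).
In Python, from bench import robot gives the robot as it stands.
- The arm moves only by the shell command python3 -m creep 'ROWS'. ROWS is JSON, a list of rows, each a list of 7 numbers: the shift along the tool's x, y, z in mm, then the turn, a rotation vector about the tool's x, y, z in degrees, then the closure in counts, from 0 (fully open) to 255 (shut). A call has 1 to 5 rows; each row is the pose to reach, as a shift and turn from the pose commanded when the call began, along the tool's axes at that moment; what a row does not reach only later rows make up. A row lasts 1/8 s, in which the tool goes at most 62.5 mm and 10.7 degrees, less where a joint would pass 70% of its speed; a pose out of reach is approached as far as the arm can. A call with a gripper value outside its range is refused whole. The fingers move at their own pace and stop on an object; the grip force is fixed at half the most. Time passes only in rows, so rows that repeat a pose let the fingers close. It gives the time, the measured TCP pose, the force and the opening at its end, in the units of the state.
- robot.get_obs(): the state, without advancing time (a new reading comes with each control period).
- robot.snapshot(name): name is "scene" or "top" or "wrist"; returns a dict with "color" (420x560x3 uint8, blue, green, red), "fx", "fy", "cx", "cy" (pixels), "world_from_camera" (4x4, takes a point from camera to world coordinates); the wrist camera has in their place "mount" (4x4, takes a point from camera to tool coordinates, whose origin is the TCP and whose axes are the tool frame's). Camera axes: x right, y down, z forward; pixel columns grow to the right and rows downward; lengths in m; the calibration is good to about 2 mm. A picture is of the moment at which its call begins: read the wrist's pose just before it. There is no depth.
- robot.close_job(): hands the job in, once; it reports no verdict.
Trained networks look in the newest picture that a camera, given by its name, has taken for a name from the list of things; names that differ only in an ending like _2 or _b are one class to them, and where a whole thing is asked for, a point or a joint stands for the part that bears it (a point fixed in the world has none). Each returns a list of dicts, best first, with "p" (0 to 1); they miss things now and then, are a little off and sometimes report something else, mostly with a low value. They report only what shows in the picture. A call takes as long as a camera call. They do not tell look-alikes from the thing itself.
- robot.spot_in(name, camera): "point" ([x, y, z] in m, in world coordinates, good to about 4 mm: the middle of the surface that is visible of it).
- robot.landmark_of(name, camera): "point" ([x, y, z] in m, in world coordinates, good to about 4 mm: a listed point, or the origin of a listed thing).
The state is a dict: "time": time; "joint_positions": joint angles; "qvel": joint speeds; "joint_torque": joint torques, N m; "tool_pos": TCP position; "ee_rot": TCP orientation; "wrist_force": force on the tool from outside, world axes, zero at the start; "wrist_torque": the same for the moment, N m; "width": finger opening in m.
Only numpy, scipy, OpenCV 4.12 (cv2) and the standard library are available. Lean on these libraries where they do the work, as an engineer would, in place of code of your own. Each camera call takes 0.05 s, during which the arm holds its last target.

TASK

Wind the film back: turn the rewinder's crank clockwise (seen from above) against its drag until it suddenly turns light, and stop within a quarter turn of that, without straining the crank. Then, without tugging, lift the film cartridge straight up out of its well and stand it upright in the steel dish, without shoving the dish about and leaving the other things on the sideboard alone.

Things in the scene. Friction and masses are not known exactly. Their poses are not given: they have to be found in the camera images.
- rewinder: Film rewinder: a grey box bolted to the sideboard, 130 mm (its x) by 240 mm (its y) and 70 mm high; origin at the centre of its underside, z up. The cartridge's well opens in its top at its own (0, +85) mm, the crank's axis stands at its own (0, -60) mm. Its yaw may be anything.
- crank_axis (a point): Point on the crank's fixed upright axis, 86 mm above the sideboard (16 mm above the box's top). The film takes between about 1.2 and 2.5 turns, which differs each time and cannot be seen, until its end comes free inside. Until then a steady drag of some 5 to 10 N at the knob resists, also while it rests under load (more, up to 18 N, in quick jerks); it then falls at once to under 2 N.
- knob_mid (a point): Centre (half-way up) of the crank's upright black knob, 18 mm in diameter and 36 mm tall, 45 mm from the crank's axis, its foot 22 mm and its top 58 mm above the box's top. The knob spins freely about its own upright axis, so the hand need not turn with the crank. Its centre is 110 mm above the sideboard.
- cartridge_mid (a point): Centre (half-way up) of the film cartridge, an upright aluminium cylinder with black ends, 28 mm in diameter, 62 mm tall, 60 g. It stands 24 mm deep in its well (32 mm bore), so 38 mm stand out above the box's top. Inside the well it is locked by its foot, with 1 to 2 mm of play upwards, until the film's end is free; then it lifts out without effort.
- dish_in (a point): Centre of the inner floor of the round stainless steel dish: floor about 104 mm across and 4 mm above the sideboard, rim 126 mm across and 18 mm high. The dish is loose.
- telltale (a joint): Brass overwind pin, 10 mm across, in the box's top at the box's own (+45, +30) mm: 0 when down (normal); it rises (m) out of the top when the crank is turned more than a quarter turn past the point where the film came free.
- stopper: Glass decanter stopper, a bystander, 54 mm across, 60 mm tall; origin at the centre of its underside.
- phone_stand: Black silicone phone stand, a bystander, 100 by 75 mm, about 105 mm tall; origin at the centre of its underside.
- dice_cup: Yellow plastic dice cup, a bystander, 76 mm across, 90 mm tall; origin at the centre of its underside.
- knob_seat (a point): Where the knob's centre sits on the crank arm when unloaded (45 mm from the axis, 110 mm above the sideboard); goes round with the arm. The knob's pin stands in a rubber bush, which yields 1 mm sideways per 6 N and is damaged at 4 mm. The arm is flat steel, 14 mm wide, on a 26 mm hub, tops 21 mm above the box's top; it turns any number of turns clockwise seen from above, not the other way.
Mind the look-alikes: they are no part of the job. Of the things like the part that bears dish_in, leave any that is green; of the rest the larger one is meant. What is shaped like the part that bears cartridge_mid but orange is not meant.

How it is judged:
By the outcome, as a careful person would: the job done as asked, in the order asked, and still so for the second after the job is handed in, with the robot touching nothing.
It also fails if it takes over 72 s, if anything falls off the work surface, if the arm or the gripper's body presses on something with over 40 N, if the wrist force passes 120 N, or if a joint passes its speed limit or range.

## Working session

There is one attempt and no reset: what is moved stays moved. The work goes in short steps, Python scripts to look and compute and a shell command to move; the robot and the scene stay as the last step left them, time stands still between calls to the robot, and variables do not carry over. Pictures are saved under pics/ and viewed, and the job is handed in when it is done.

```bash
ls; mkdir -p pics
python3 - <<'E'
from bench import robot
import cv2
o=robot.get_obs(); print(o)
for n in ["scene","top"]:
    s=robot.snapshot(n); cv2.imwrite(f"pics/{n}0.png",s["color"]); print(n,s["fx"],s["world_from_camera"])
    for k in ["rewinder","crank_axis","knob_mid","cartridge_mid","dish_in","telltale","stopper","phone_stand","dice_cup"]:
        print(k,[(round(d["p"],2),[round(float(v),3) for v in d["point"]]) for d in robot.landmark_of(k,n)])
E
```

```text
pics
{'time': 0.0, 'joint_positions': array([-1.27911484e+00,  8.79396489e-02,  1.37224389e+00, -1.18290384e-05,
        1.68359218e+00, -1.03111359e-01]), 'qvel': array([ 0.00153123,  0.00075913, -0.00061595, -0.00180639, -0.002103  ,
        0.00090471]), 'joint_torque': array([ 1.99817063e-03, -3.40173769e+01, -3.02427542e+01,  7.19136279e-02,
        3.30451224e-02, -1.67258163e-04]), 'tool_pos': array([ 0.21136726, -0.50717073,  0.20431783]), 'ee_rot': array([-1.57058332,  0.00217267, -1.17600457]), 'wrist_force': array([ 0.2308331 , -0.56234681, -0.10157627]), 'wrist_torque': array([-0.00876542,  0.00505355, -0.03082902]), 'width': 0.09397385406607991}
scene 454.9233542628056 [[ 0.59944277  0.56256302 -0.56937792  1.15571875]
 [ 0.80039006 -0.42719864  0.42056756 -0.39658186]
 [-0.00664172 -0.70783061 -0.70635099  0.85840184]
 [ 0.          0.          0.          1.        ]]
rewinder [(0.56, [0.559, -0.078, 0.002]), (0.43, [0.374, 0.084, 0.0])]
crank_axis [(0.93, [0.614, -0.08, 0.089])]
knob_mid [(0.53, [0.59, -0.118, 0.112])]
cartridge_mid [(0.81, [0.502, 0.101, 0.035]), (0.8, [0.472, -0.087, 0.075]), (0.76, [0.344, -0.025, 0.027])]
dish_in [(0.97, [0.508, 0.282, 0.003]), (0.89, [0.337, 0.284, -0.002]), (0.8, [0.549, 0.478, -0.001]), (0.4, [0.591, -0.118, 0.111])]Traceback (most recent call last):
  File "<stdin>", line 7, in <module>
ValueError: it knows: cartridge_mid, crank_axis, dice_cup, dish_in, knob_mid, knob_seat, phone_stand, rewinder, stopper
```

Run:
```python
from bench import robot
import cv2
s=robot.snapshot("top"); cv2.imwrite(f"pics/top0.png",s["color"]); print(s["fx"],s["cx"],s["cy"],s["world_from_camera"])
for k in ["rewinder","crank_axis","knob_mid","knob_seat","cartridge_mid","dish_in","stopper","phone_stand","dice_cup"]:
        print(k,[(round(d["p"],2),[round(float(v),3) for v in d["point"]]) for d in robot.landmark_of(k,"top")])
s=robot.snapshot("wrist"); cv2.imwrite(f"pics/wrist0.png",s["color"]); print(s["mount"])
print(robot.get_obs()["time"])
```

```text
429.4658450393825 279.9011704767713 211.58405805819973 [[ 0.01836725 -0.98920782  0.14536343  0.37069286]
 [-0.99982736 -0.01776333  0.00545154  0.0630264 ]
 [-0.00281057 -0.14543846 -0.98936331  1.25166893]
 [ 0.          0.          0.          1.        ]]
rewinder [(0.77, [0.559, -0.082, -0.005])]
crank_axis [(0.82, [0.616, -0.08, 0.088])]
knob_mid [(0.37, [0.594, -0.117, 0.11])]
knob_seat [(0.61, [0.662, -0.367, -0.0]), (0.56, [0.593, -0.114, 0.109])]
cartridge_mid [(0.57, [0.508, 0.101, 0.034]), (0.54, [0.469, -0.085, 0.083])]
dish_in [(0.78, [0.336, 0.28, 0.002]), (0.74, [0.514, 0.284, 0.01]), (0.65, [0.547, 0.477, 0.001]), (0.21, [0.732, 0.163, -0.0])]
stopper [(0.51, [0.372, 0.083, 0.002])]
phone_stand [(0.57, [0.732, 0.162, 0.001])]
dice_cup [(0.64, [0.663, -0.37, -0.001])]
[[ 9.99999986e-01 -9.33287250e-05  1.37852713e-04  7.91347283e-04]
 [-1.58314283e-04 -2.77069066e-01  9.60849992e-01 -1.79272864e-01]
 [-5.14801824e-05 -9.60850001e-01 -2.77069077e-01  8.05765664e-02]
 [ 0.00000000e+00  0.00000000e+00  0.00000000e+00  1.00000000e+00]]
0.85
```

View pics/scene0.png

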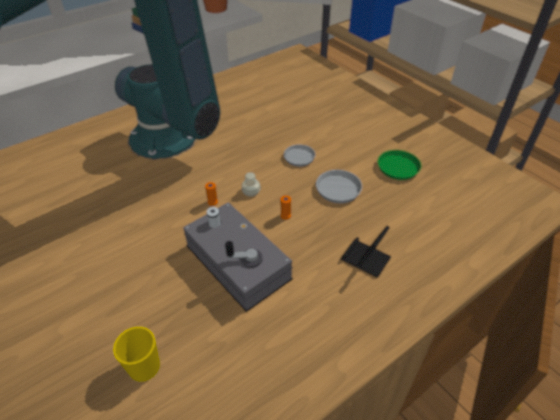

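View pics/top0.png

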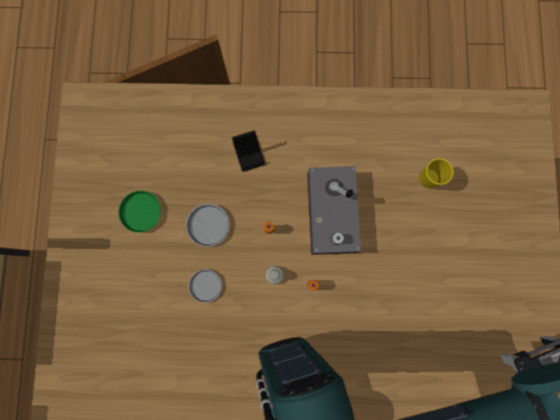

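Things that could be mistaken for the targets, by scene pixel:
- **Cartridge:** silver one in the well (213,217), orange ones at (211,193) and (286,207). I choose the silver one.
- **Dish:** large steel (338,187), small steel (299,156), green (399,165). I choose the large steel dish.

The box's yaw is about 92°.

```bash
python3 - <<'E'
import cv2
a=cv2.imread("pics/scene0.png"); cv2.imwrite("pics/crop0.png",cv2.resize(a[135:310,170:430],None,fx=3,fy=3,interpolation=cv2.INTER_CUBIC))
E
python3 -m creep '[[-20,0,50,0,-10,0,0],[-40,0,100,0,-20,0,0],[-62,0,150,0,-30,0,0],[-84,0,200,0,-40,0,0],[-107,0,250,0,-50,0,0]]'
```

```text
time: 1.48
tool_pos: [0.4022, -0.3115, 0.2057]
ee_rot: [-1.571, -0.001, -0.298]
wrist_force: [0.2, -0.9, 0.6]
width: 0.0942
```

View pics/crop0.png

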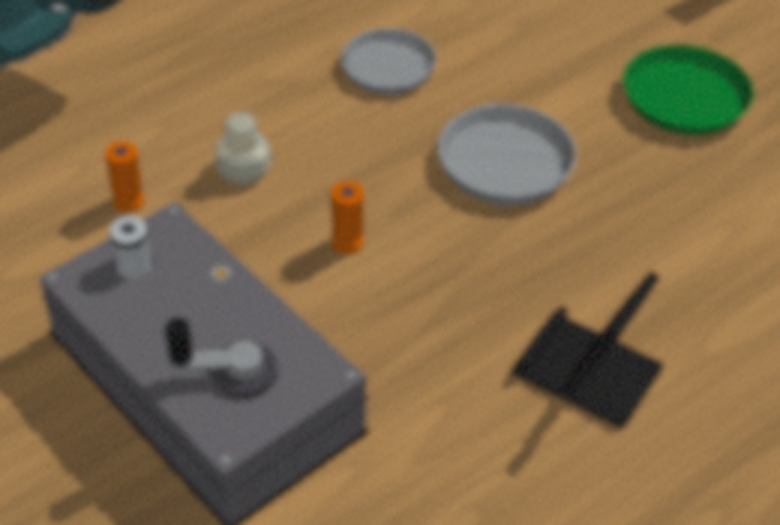

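The crop confirms it: silver cartridge in the well next to the brass pin, black knob on the crank, large steel dish in the middle.

```bash
python3 -m creep '[[24,0,49,0,-4,0,0],[49,0,98,0,-8,0,0],[74,0,147,0,-12,0,0],[98,0,196,0,-17.4,0,0],[123,0,245,0,-17.4,0,0]]'
cat > h.py <<'E'
from bench import robot
import cv2,numpy as np
from scipy.spatial.transform import Rotation as R
def wrist(name=None):
    o=robot.get_obs(); s=robot.snapshot("wrist")
    T=np.eye(4); T[:3,:3]=R.from_euler("xyz",o["ee_rot"]).as_matrix(); T[:3,3]=o["tool_pos"]
    s["W"]=T@s["mount"]
    if name: cv2.imwrite(f"pics/{name}.png",s["color"])
    return o,s
def pix(s,p,W):
    c=np.linalg.inv(W)@np.append(p,1); return s["fx"]*c[0]/c[2]+s["cx"], s["fy"]*c[1]/c[2]+s["cy"]
def ray(s,u,v,z,W):
    d=W[:3,:3]@np.array([(u-s["cx"])/s["fx"],(v-s["cy"])/s["fy"],1]); c=W[:3,3]
    return c+d*(z-c[2])/d[2]
def marks(names,cam):
    for k in names: print(k,[(round(d["p"],2),[round(float(v),4) for v in d["point"]]) for d in robot.landmark_of(k,cam)])
E
python3 - <<'E'
from h import *
o,s=wrist("w1"); marks(["crank_axis","knob_mid","knob_seat","cartridge_mid"],"wrist")
print(o["tool_pos"],o["ee_rot"],s["fx"],s["cx"],s["cy"]); np.savez("w1.npz",W=s["W"],f=[s["fx"],s["fy"],s["cx"],s["cy"]])
E
```

```text
time: 2.1
tool_pos: [0.5929, -0.1143, 0.2056]
ee_rot: [-1.571, -0.0, 0.001]
wrist_force: [0.3, -0.5, 0.0]
width: 0.0939
crank_axis [(0.65, [0.6179, -0.0788, 0.0887])]
knob_mid [(0.66, [0.5913, -0.1176, 0.1083])]
knob_seat [(0.97, [0.5955, -0.1152, 0.1057])]
cartridge_mid [(0.93, [0.4691, -0.0858, 0.0761]), (0.78, [0.3482, -0.0281, 0.0305])]
[ 0.59285634 -0.11430176  0.20564315] [-1.57130203e+00 -4.73190332e-04  9.60081470e-04] 296.12250120012095 278.77393602862253 208.73053875314645
```

View pics/w1.png

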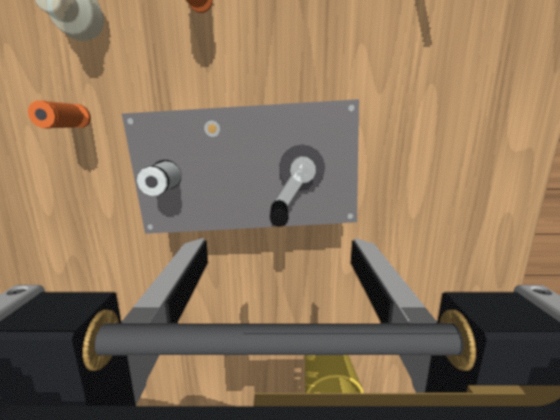

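Run:
```python
import numpy as np,cv2
from h import ray
d=np.load("w1.npz");f=d["f"];s=dict(fx=f[0],fy=f[1],cx=f[2],cy=f[3]);W=d["W"]
for n,u,v,z in [("hub",303,169,.091),("cart",152,181,.108),("knobtop",279.5,211,.128),("s1",130,121,.07),("s2",351,108,.07),("s3",350,216,.07),("s4",150,227,.07)]: print(n,ray(s,u,v,z,W).round(4))
a=cv2.imread("pics/w1.png");cv2.imwrite("pics/w1c.png",cv2.resize(a[90:240,115:365],None,fx=3.2,fy=3.2,interpolation=cv2.INTER_CUBIC))
```

```text
hub [ 0.617 -0.078  0.091]
cart [ 0.4728 -0.087   0.108 ]
knobtop [ 0.5936 -0.1106  0.128 ]
s1 [ 0.4412 -0.0322  0.07  ]
s2 [ 0.6657 -0.0195  0.07  ]
s3 [ 0.6724 -0.1336  0.07  ]
s4 [ 0.4479 -0.1467  0.07  ]
```

View pics/w1c.png

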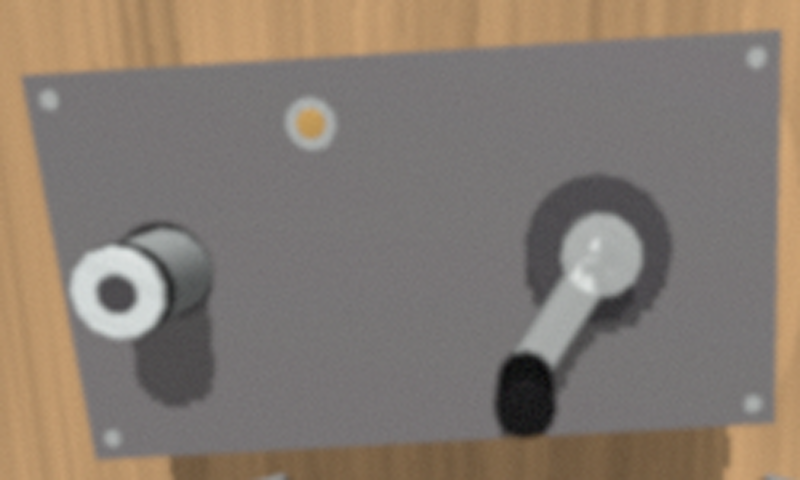

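```bash
python3 -m creep '[[0,35,-1,0,0,0,0],[0,70,-1,0,0,0,0],[0,100,-1,0,0,0,0],[0,107,-1,0,0,0,0],[0,107,-1,0,0,0,0]]'
python3 - <<'E'
from h import *
o,s=wrist("w2"); print(o["tool_pos"],o["wrist_force"])
print(pix(s,[.5928,-.1169,.128],s["W"]))
E
```

```text
time: 2.98
tool_pos: [0.5914, -0.1177, 0.099]
ee_rot: [-1.571, -0.0, -0.001]
wrist_force: [0.2, -0.2, -0.2]
width: 0.094
[ 0.59138753 -0.11773062  0.09904678] [ 0.17353318 -0.21389624 -0.15490698]
(np.float64(281.1225149809871), np.float64(269.95967884945486))
```

View pics/w2.png

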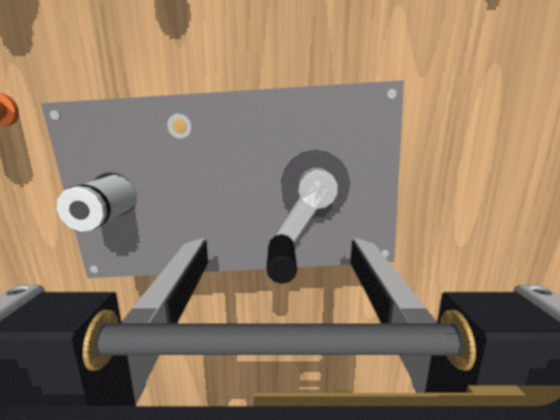

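```bash
python3 -m creep '[[1.5,0,0.7,0,0,0,100],[1.5,0,0.7,0,0,0,200],[1.5,0,0.7,0,0,0,255],[1.5,0,0.7,0,0,0,255],[1.5,0,0.7,0,0,0,255]]'
```

```text
time: 3.65
tool_pos: [0.5932, -0.116, 0.0984]
ee_rot: [-1.571, 0.0, 0.0]
wrist_force: [0.1, -0.7, 0.2]
width: 0.0473
```

```bash
python3 -m creep '[[0,0,0,0,0,0,255],[0,0,0,0,0,0,255],[0,0,0,0,0,0,255],[0,0,0,0,0,0,255]]'
```

```text
time: 4.15
tool_pos: [0.5931, -0.1161, 0.0985]
ee_rot: [-1.571, 0.0, 0.0]
wrist_force: [-0.9, -0.7, 0.1]
width: 0.0174
```

```bash
cat > t.py <<'E'
import numpy as np,sys
def tab(a0,step=12,n=4,r=45):
    out=[]
    for k in range(1,n+1):
        a=np.radians(a0-step*k);b=np.radians(a0)
        out.append((round(r*(np.cos(a)-np.cos(b)),1),round(r*(np.sin(a)-np.sin(b)),1)))
    return out
if __name__=="__main__":
    a=float(sys.argv[1])
    for i in range(int(sys.argv[2])): print(round(a-48*i,1),tab(a-48*i))
E
python3 t.py -122.8 20
```

```text
-122.8 [(np.float64(-7.3), np.float64(5.9)), (np.float64(-13.3), np.float64(13.2)), (np.float64(-17.6), np.float64(21.6)), (np.float64(-20.0), np.float64(30.6))]
-170.8 [(np.float64(-0.5), np.float64(9.4)), (np.float64(0.9), np.float64(18.7)), (np.float64(4.3), np.float64(27.5)), (np.float64(9.4), np.float64(35.4))]
-218.8 [(np.float64(6.6), np.float64(6.7)), (np.float64(14.5), np.float64(11.8)), (np.float64(23.3), np.float64(15.2)), (np.float64(32.6), np.float64(16.7))]
-266.8 [(np.float64(9.4), np.float64(-0.5)), (np.float64(18.5), np.float64(-2.9)), (np.float64(26.9), np.float64(-7.1)), (np.float64(34.2), np.float64(-13.0))]
-314.8 [(np.float64(5.9), np.float64(-7.3)), (np.float64(10.2), np.float64(-15.7)), (np.float64(12.7), np.float64(-24.7)), (np.float64(13.2), np.float64(-34.1))]
-362.8 [(np.float64(-1.4), np.float64(-9.3)), (np.float64(-4.8), np.float64(-18.1)), (np.float64(-9.9), np.float64(-26.0)), (np.float64(-16.5), np.float64(-32.7))]
-410.8 [(np.float64(-7.9), np.float64(-5.2)), (np.float64(-16.6), np.float64(-8.6)), (np.float64(-25.9), np.float64(-10.1)), (np.float64(-
[... 1405 characters left out ...]
7.6), np.float64(21.6)), (np.float64(-20.0), np.float64(30.6))]
-890.8 [(np.float64(-0.5), np.float64(9.4)), (np.float64(0.9), np.float64(18.7)), (np.float64(4.3), np.float64(27.5)), (np.float64(9.4), np.float64(35.4))]
-938.8 [(np.float64(6.6), np.float64(6.7)), (np.float64(14.5), np.float64(11.8)), (np.float64(23.3), np.float64(15.2)), (np.float64(32.6), np.float64(16.7))]
-986.8 [(np.float64(9.4), np.float64(-0.5)), (np.float64(18.5), np.float64(-2.9)), (np.float64(26.9), np.float64(-7.1)), (np.float64(34.2), np.float64(-13.0))]
-1034.8 [(np.float64(5.9), np.float64(-7.3)), (np.float64(10.2), np.float64(-15.7)), (np.float64(12.7), np.float64(-24.7)), (np.float64(13.2), np.float64(-34.1))]
```

```bash
python3 -m creep '[[-4,0,3,0,0,0,255],[-8,0,6.6,0,0,0,255],[-13.3,0,13.2,0,0,0,255],[-13.3,0,13.2,0,0,0,255]]'
```

```text
time: 4.65
tool_pos: [0.5815, -0.1056, 0.0987]
ee_rot: [-1.577, -0.005, -0.001]
wrist_force: [5.4, -7.6, -4.2]
width: 0.0174
```

```bash
python3 -m creep '[[-4.3,0,8.4,0,0,0,255],[-6.8,0,17.4,0,0,0,255],[-7.3,0,26.8,0,0,0,255],[-5.9,0,36.1,0,0,0,255],[-5.9,0,36.1,0,0,0,255]]'
```

```text
time: 5.28
tool_pos: [0.5726, -0.07, 0.0984]
ee_rot: [-1.578, 0.003, -0.001]
wrist_force: [-2.6, -8.6, 0.6]
width: 0.0174
```

```bash
python3 -m creep '[[3.3,0,8.8,0,0,0,255],[8.4,0,16.7,0,0,0,255],[15.1,0,23.4,0,0,0,255],[22.9,0,28.5,0,0,0,255],[22.9,0,28.5,0,0,0,255]]'
```

```text
time: 5.9
tool_pos: [0.5935, -0.0394, 0.0983]
ee_rot: [-1.574, 0.008, -0.0]
wrist_force: [-7.6, -2.8, 4.5]
width: 0.0175
```

```bash
python3 -m creep '[[8.8,0,3.4,0,0,0,255],[18.1,0,4.9,0,0,0,255],[27.5,0,4.4,0,0,0,255],[36.5,0,2,0,0,0,255],[36.5,0,2,0,0,0,255]]'
```

```text
time: 6.52
tool_pos: [0.6299, -0.0348, 0.0982]
ee_rot: [-1.568, 0.009, 0.001]
wrist_force: [-7.0, 1.7, 4.7]
width: 0.0171
```

```bash
python3 -m creep '[[8.4,0,-4.2,0,0,0,255],[15.7,0,-10.1,0,0,0,255],[21.7,0,-17.4,0,0,0,255],[26,0,-25.8,0,0,0,255],[26,0,-25.8,0,0,0,255]]'
```

```text
time: 7.15
tool_pos: [0.6574, -0.0581, 0.0983]
ee_rot: [-1.564, 0.005, 0.002]
wrist_force: [-4.3, 7.6, 3.2]
width: 0.0175
```

```bash
python3 -m creep '[[2.5,0,-9.1,0,0,0,255],[3,0,-18.5,0,0,0,255],[1.6,0,-27.8,0,0,0,255],[-1.8,0,-36.6,0,0,0,255],[-1.8,0,-36.6,0,0,0,255]]'
```

```text
time: 7.78
tool_pos: [0.6586, -0.0942, 0.0985]
ee_rot: [-1.563, -0.003, 0.002]
wrist_force: [3.1, 7.0, -0.6]
width: 0.0175
```

```bash
python3 -m creep '[[-5.1,0,-7.9,0,0,0,255],[-11.7,0,-14.6,0,0,0,255],[-19.6,0,-19.7,0,0,0,255],[-28.4,0,-23.1,0,0,0,255],[-28.4,0,-23.1,0,0,0,255]]'
```

```text
time: 8.4
tool_pos: [0.6321, -0.12, 0.0987]
ee_rot: [-1.568, -0.008, 0.001]
wrist_force: [8.5, 1.9, -2.9]
width: 0.0171
```

```bash
python3 -m creep '[[-9.3,0,-1.5,0,0,0,255],[-18.7,0,-1,0,0,0,255],[-27.8,0,1.4,0,0,0,255],[-36.2,0,5.6,0,0,0,255],[-36.2,0,5.6,0,0,0,255]]'
```

```text
time: 9.02
tool_pos: [0.5954, -0.1174, 0.0987]
ee_rot: [-1.574, -0.007, 0.0]
wrist_force: [7.6, -3.8, -5.2]
width: 0.0177
```

```bash
python3 -m creep '[[-7.3,0,5.9,0,0,0,255],[-13.3,0,13.2,0,0,0,255],[-17.6,0,21.6,0,0,0,255],[-20,0,30.6,0,0,0,255],[-20,0,30.6,0,0,0,255]]'
```

```text
time: 9.65
tool_pos: [0.5732, -0.0889, 0.0986]
ee_rot: [-1.578, -0.001, -0.001]
wrist_force: [2.3, -7.4, -2.4]
width: 0.0172
```

Still dragging at about 8 N after 408°. Continuing.

```bash
python3 -m creep '[[-0.5,0,9.4,0,0,0,255],[0.9,0,18.7,0,0,0,255],[4.3,0,27.5,0,0,0,255],[9.4,0,35.4,0,0,0,255],[9.4,0,35.4,0,0,0,255]]'
```

```text
time: 10.28
tool_pos: [0.5797, -0.0526, 0.0984]
ee_rot: [-1.576, 0.006, -0.0]
wrist_force: [-6.3, -5.7, 2.6]
width: 0.0173
```

```bash
python3 -m creep '[[6.6,0,6.7,0,0,0,255],[14.5,0,11.8,0,0,0,255],[23.3,0,15.2,0,0,0,255],[32.6,0,16.7,0,0,0,255],[32.6,0,16.7,0,0,0,255]]'
```

```text
time: 10.9
tool_pos: [0.6114, -0.0332, 0.0982]
ee_rot: [-1.571, 0.009, 0.0]
wrist_force: [-7.7, -0.1, 4.0]
width: 0.0172
```

```bash
python3 -m creep '[[9.4,0,-0.5,0,0,0,255],[18.5,0,-2.9,0,0,0,255],[26.9,0,-7.1,0,0,0,255],[34.2,0,-13,0,0,0,255],[34.2,0,-13,0,0,0,255]]'
```

```text
time: 11.52
tool_pos: [0.6462, -0.0437, 0.0982]
ee_rot: [-1.566, 0.007, 0.002]
wrist_force: [-7.1, 5.5, 3.8]
width: 0.0173
```

```bash
python3 -m creep '[[5.9,0,-7.3,0,0,0,255],[10.2,0,-15.7,0,0,0,255],[12.7,0,-24.7,0,0,0,255],[13.2,0,-34.1,0,0,0,255],[13.2,0,-34.1,0,0,0,255]]'
```

```text
time: 12.15
tool_pos: [0.6618, -0.076, 0.0984]
ee_rot: [-1.563, 0.002, 0.002]
wrist_force: [-1.1, 8.7, 1.5]
width: 0.0175
```

```bash
python3 -m creep '[[-1.4,0,-9.3,0,0,0,255],[-4.8,0,-18.1,0,0,0,255],[-9.9,0,-26,0,0,0,255],[-16.5,0,-32.7,0,0,0,255],[-16.5,0,-32.7,0,0,0,255]]'
```

```text
time: 12.78
tool_pos: [0.6479, -0.1101, 0.0986]
ee_rot: [-1.566, -0.006, 0.002]
wrist_force: [5.5, 5.5, -1.7]
width: 0.0176
```

```bash
python3 -m creep '[[-7.9,0,-5.2,0,0,0,255],[-16.6,0,-8.6,0,0,0,255],[-25.9,0,-10.1,0,0,0,255],[-35.3,0,-9.6,0,0,0,255],[-35.3,0,-9.6,0,0,0,255]]'
```

```text
time: 13.4
tool_pos: [0.6095, -0.1225, 0.0985]
ee_rot: [-1.57, 0.001, 0.0]
wrist_force: [0.5, 0.2, -1.0]
width: 0.0173
```

The drag dropped from about 8 N to 0.5 N at roughly 1.93 turns, so I stop here, at most 48° past the release. Next I let go of the knob.

```bash
python3 -m creep '[[0,0,0,0,0,0,0],[0,0,0,0,0,0,0],[0,0,0,0,0,0,0],[0,0,0,0,0,0,0],[0,-30,0,0,0,0,0]]' && python3 -m creep '[[0,-30,0,0,0,0,0],[-45,-40,12,0,0,0,0],[-90,-45,24,0,0,0,0],[-137,-45,36,0,0,0,0],[-137,-45,36,0,0,0,0]]'
python3 - <<'E'
from h import *
o,s=wrist("w3"); print(o["tool_pos"],o["wrist_force"],o["width"])
marks(["cartridge_mid","knob_mid"],"wrist")
print(pix(s,[.472,-.087,.108],s["W"]))
np.savez("w3.npz",W=s["W"],f=[s["fx"],s["fy"],s["cx"],s["cy"]])
E
```

```text
time: 14.02
tool_pos: [0.6087, -0.1223, 0.1253]
ee_rot: [-1.569, 0.007, 0.0]
wrist_force: [0.5, -0.8, 0.6]
width: 0.0637
time: 14.65
tool_pos: [0.4711, -0.086, 0.1735]
ee_rot: [-1.571, 0.0, 0.001]
wrist_force: [0.9, -0.2, 0.6]
width: 0.0938
[ 0.471082   -0.0859984   0.17346805] [ 0.85593803 -0.19196133  0.6007056 ] 0.09379601060037256
cartridge_mid [(0.88, [0.3506, -0.0277, 0.0296]), (0.83, [0.4693, -0.0846, 0.0773]), (0.83, [0.5023, 0.0999, 0.0291])]
knob_mid [(0.73, [0.6103, -0.1222, 0.1121]), (0.49, [0.4669, -0.0822, 0.0744])]
(np.float64(279.7816292744125), np.float64(220.22450693148198))
```

View pics/w3.png

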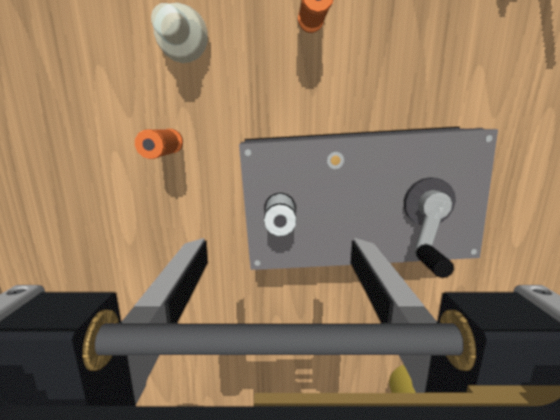

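The cartridge top shows at (280,221), predicted (280,220), and the brass pin at (335,160) is still flush. Lowering onto the cartridge.

```bash
python3 -m creep '[[1,40,-1,0,0,0,0],[1,75,-1,0,0,0,60],[1,93,-1,0,0,0,120],[1,95,-1,0,0,0,130],[1,95,-1,0,0,0,130]]'
```

```text
time: 15.42
tool_pos: [0.4758, -0.0882, 0.0796]
ee_rot: [-1.571, -0.002, 0.0]
wrist_force: [0.3, -0.5, 0.6]
width: 0.0574
```

Run:
```python
from h import *
o,s=wrist("w4"); print(o["tool_pos"],o["wrist_force"],o["width"])
print(pix(s,[.472,-.0875,.108],s["W"]))
```

```text
[ 0.4757963  -0.08822364  0.0796355 ] [ 0.32246097 -0.51754441  0.6265693 ] 0.057363174649179234
(np.float64(271.9617409591021), np.float64(269.6540300216348))
```

View pics/w4.png

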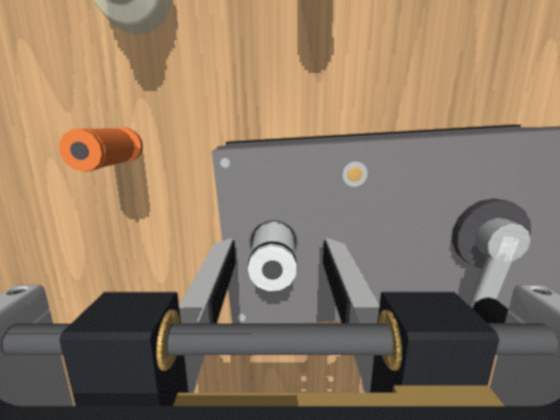

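```bash
python3 -m creep '[[-3.5,1,0.5,0,0,0,130],[-3.5,1,0.5,0,0,0,180],[-3.5,1,0.5,0,0,0,255],[-3.5,1,0.5,0,0,0,255],[-3.5,1,0.5,0,0,0,255]]' && python3 -m creep '[[0,0,0,0,0,0,255],[0,0,0,0,0,0,255]]'
```

```text
time: 16.1
tool_pos: [0.4713, -0.0874, 0.0778]
ee_rot: [-1.571, -0.0, 0.0]
wrist_force: [-0.2, 0.3, 1.1]
width: 0.0275
time: 16.35
tool_pos: [0.4713, -0.0874, 0.0778]
ee_rot: [-1.571, -0.0, 0.0]
wrist_force: [-0.8, -0.1, 2.5]
width: 0.0272
```

Gripped at 27 mm with small side forces. First a short, slow test lift.

```bash
python3 -m creep '[[0,-1.5,0,0,0,0,255],[0,-3,0,0,0,0,255],[0,-4,0,0,0,0,255]]'
```

```text
time: 16.73
tool_pos: [0.4709, -0.0873, 0.0812]
ee_rot: [-1.571, 0.001, 0.0]
wrist_force: [0.8, 0.8, -1.7]
width: 0.0278
```

```bash
python3 -m creep '[[0,-6,0,0,0,0,255],[0,-14,0,0,0,0,255],[0,-24,0,0,0,0,255],[0,-36,0,0,0,0,255],[0,-52,0,0,0,0,255]]' && python3 -m creep '[[0,-15,20,0,0,0,255],[3,-15,60,0,0,0,255],[6,-15,100,0,0,0,255],[12,-15,150,0,0,0,255],[20,-15,200,0,0,0,255]]'
python3 - <<'E'
from h import *
o,s=wrist("w5"); print(o["tool_pos"],o["wrist_force"],o["width"])
marks(["dish_in"],"wrist")
np.savez("w5.npz",W=s["W"],f=[s["fx"],s["fy"],s["cx"],s["cy"]])
E
```

```text
time: 17.35
tool_pos: [0.471, -0.0873, 0.1344]
ee_rot: [-1.571, 0.0, 0.0]
wrist_force: [0.3, -0.5, -0.4]
width: 0.0277
time: 17.98
tool_pos: [0.4914, 0.1141, 0.1498]
ee_rot: [-1.571, -0.002, -0.0]
wrist_force: [0.7, 0.1, 0.5]
width: 0.0272
[0.49143013 0.11410282 0.14978901] [0.74078234 0.12183597 0.47537666] 0.02723701875500304
dish_in [(0.8, [0.338, 0.2811, 0.005]), (0.67, [0.5183, 0.2799, -0.0])]
```

View pics/w5.png

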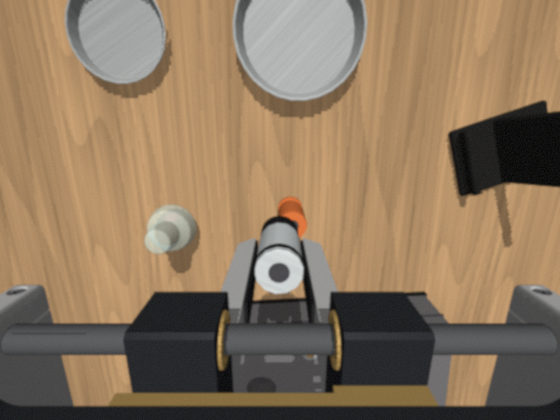

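```bash
python3 -m creep '[[5,0,40,0,0,0,255],[11,0,85,0,0,0,255],[17,0,125,0,0,0,255],[21,0,155,0,0,0,255],[21,0,168,0,0,0,255]]'
python3 - <<'E'
from h import *
d=np.load("w5.npz");f=d["f"];s=dict(fx=f[0],fy=f[1],cx=f[2],cy=f[3]);print(ray(s,300,32,.018,d["W"]))
o,s=wrist("w6"); print(o["tool_pos"],o["wrist_force"],o["width"])
marks(["dish_in"],"wrist")
W=s["W"];c=s["color"]
np.savez("w6.npz",W=s["W"],f=[s["fx"],s["fy"],s["cx"],s["cy"]])
E
```

```text
time: 18.7
tool_pos: [0.5123, 0.2813, 0.1489]
ee_rot: [-1.571, -0.0, 0.001]
wrist_force: [0.2, -0.6, -1.3]
width: 0.0277
[0.51154387 0.27595002 0.018     ]
[0.51228836 0.28126813 0.14887869] [ 0.15271364 -0.60867691 -1.32523527] 0.02766115942223934
dish_in [(0.8, [0.3379, 0.2788, 0.0012]), (0.65, [0.5133, 0.2801, 0.0022])]
```

View pics/w6.png

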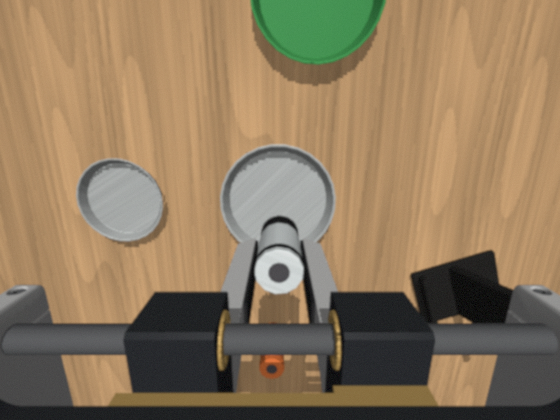

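```bash
python3 -m creep '[[0,35,-1,0,0,0,255],[0,70,-1,0,0,0,255],[0,95,-1,0,0,0,255],[0,107,-1,0,0,0,255],[0,109,-1,0,0,0,255]]' && python3 -m creep '[[0,1,0,0,0,0,255],[0,1,0,0,0,0,255]]'
```

```text
time: 19.42
tool_pos: [0.5119, 0.2786, 0.0392]
ee_rot: [-1.572, 0.001, -0.001]
wrist_force: [0.7, 0.1, -0.5]
width: 0.0276
time: 19.68
tool_pos: [0.5128, 0.2799, 0.0398]
ee_rot: [-1.57, -0.002, 0.0]
wrist_force: [0.7, 0.7, -1.1]
width: 0.0276
```

```bash
python3 -m creep '[[0,1,0,0,0,0,255],[0,2,0,0,0,0,255],[0,2,0,0,0,0,255]]'; python3 -m creep '[[0,1,0,0,0,0,255],[0,1,0,0,0,0,255]]'
```

```text
time: 20.05
tool_pos: [0.5119, 0.2797, 0.0364]
ee_rot: [-1.571, 0.0, 0.0]
wrist_force: [-0.4, 0.5, -1.3]
width: 0.0274
time: 20.3
tool_pos: [0.5121, 0.2797, 0.0358]
ee_rot: [-1.571, -0.0, 0.0]
wrist_force: [-0.7, 0.0, 2.0]
width: 0.0275
```

```bash
python3 -m creep '[[0,0.5,0,0,0,0,255],[0,0.5,0,0,0,0,255]]'
```

```text
time: 20.55
tool_pos: [0.5121, 0.2797, 0.0358]
ee_rot: [-1.571, -0.0, 0.0]
wrist_force: [-1.1, -0.3, 6.0]
width: 0.0272
```

Contact: the upward force is 6 N and the height no longer drops. Releasing slowly, then rising.

```bash
python3 -m creep '[[0,-0.5,0,0,0,0,180],[0,-0.5,0,0,0,0,120],[0,-0.5,0,0,0,0,80],[0,-0.5,0,0,0,0,60],[0,-0.5,0,0,0,0,60]]' && python3 -m creep '[[0,-10,0,0,0,0,60],[0,-40,0,0,0,0,60],[0,-80,0,0,0,0,60],[0,-120,0,0,0,0,60],[0,-120,-60,0,0,0,60]]'
python3 - <<'E'
from h import *
o,s=wrist("w7"); print(o["tool_pos"],o["wrist_force"],o["width"])
marks(["cartridge_mid","dish_in"],"wrist")
for n in ["scene","top"]:
    s=robot.snapshot(n); cv2.imwrite(f"pics/{n}1.png",s["color"]); marks(["cartridge_mid","dish_in","stopper","dice_cup","phone_stand"],n)
a=cv2.imread("pics/scene1.png"); cv2.imwrite("pics/crop1.png",cv2.resize(a[135:310,170:430],None,fx=3,fy=3,interpolation=cv2.INTER_CUBIC))
E
```

```text
time: 21.18
tool_pos: [0.5119, 0.2796, 0.0352]
ee_rot: [-1.571, 0.0, 0.0]
wrist_force: [-0.2, 0.3, 0.8]
width: 0.064
time: 21.8
tool_pos: [0.5146, 0.2225, 0.1612]
ee_rot: [-1.567, -0.01, 0.006]
wrist_force: [1.1, -0.9, -0.1]
width: 0.0718
[0.51460174 0.22250005 0.16121412] [ 1.050557   -0.92777847 -0.1229966 ] 0.07175742182369749
cartridge_mid [(0.93, [0.5049, 0.1028, 0.0271]), (0.76, [0.5102, 0.2822, 0.0351])]
dish_in [(0.64, [0.3387, 0.2764, -0.0012]), (0.63, [0.5128, 0.2779, 0.0022]), (0.57, [0.5095, 0.2809, 0.033])]
cartridge_mid [(0.79, [0.5066, 0.1009, 0.0342]), (0.56, [0.5106, 0.2791, 0.0349])]
dish_in [(0.71, [0.5501, 0.4775, -0.0034]), (0.7, [0.5106, 0.2836, 0.0015]), (0.65, [0.338, 0.283, -0.0007])]
stopper [(0.89, [0.3697, 0.0845, 0.0003])]
dice_cup [(0.63, [0.6661, -0.3719, -0.0026]), (0.24, [0.5102, 0.2819, 0.0328])]
phone_stand [(0.68, [0.735, 0.1685, -0.0041])]
cartridge_mid [(0.51, [0.5084, 0.1016, 0.0306]), (0.41, [0.3457, -0.0248, 0.0339]), (0.21, [0.6103, -0.1203, 0.1094])]
dish_in [(0.65, [0.514, 0.2779, 0.0061]), (0.6, [0.3362, 0.2796, 0.0028]), (0.6, [0.5444, 0.4778, 0.0027])]
stopper [(0.79, [0.3714, 0.0845, -0.0025])]
dice_cup [(0.89, [0.6645, -0.3687, -0.0004])]
phone_stand [(0.85, [0.7314, 0.1663, 0.0009])]
```

View pics/w7.png

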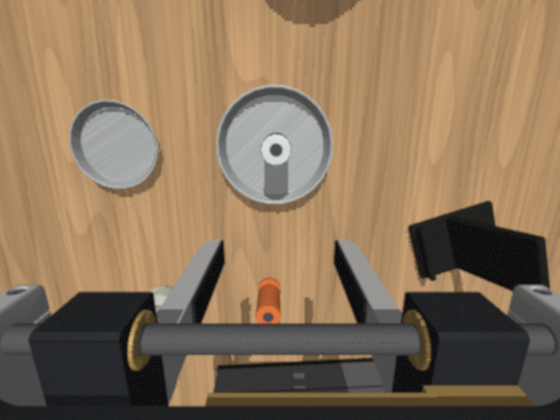

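View pics/crop1.png

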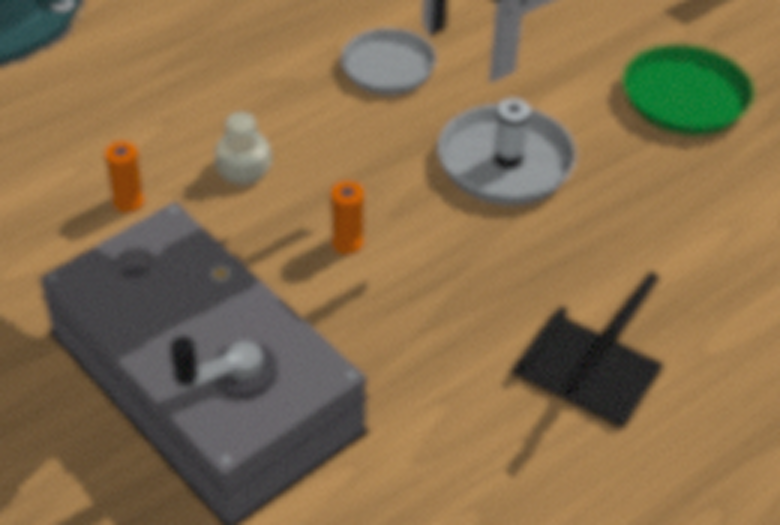

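The cartridge stands upright in the large steel dish, at (276,150) in the wrist view. The dish and the other things are where they were, the well is empty, the pin is down, and the gripper is clear. Handing in.

```bash
python3 -m creep '[[0,0,0,0,0,0,60],[0,0,0,0,0,0,60]]'; python3 -c "
from bench import robot
robot.close_job()"
```

```text
time: 22.8
tool_pos: [0.512, 0.2196, 0.1554]
ee_rot: [-1.571, 0.0, 0.0]
wrist_force: [-0.3, 0.1, -0.2]
width: 0.072
the job is handed in; nothing more can be done
```

I rewound the film, lifted the cartridge out and stood it upright in the large steel dish. The job was handed in at about 23 s, and no check failed.

- **Crank:** I turned it clockwise about 1.93 turns against 7–9 N of drag. The force then fell to about 0.5 N and I stopped there. I read the force every 48°, so the crank is at most 48° past the point of release. The brass pin was still down in the final picture. Side load on the knob stayed small, and the forces read at each stop correspond to about 1.5 mm of bush deflection.
- **Cartridge:** it came out straight up with only about 2 N at the wrist. I set it down with 6 N of contact force at most.
- **Last checks:** the wrist and scene pictures show the cartridge standing near the centre of the dish. The dish, stopper and dice cup are within the detection error of where they started. The phone stand read 4–6 mm off its first fix, a little beyond the stated 4 mm accuracy. Nothing came near it, and it shows in the same place in the scene pictures.
- **Weaker reading:** the top camera did not detect the cartridge in the dish. The wrist and scene cameras both found it there, at the right height for standing (0.035 m).

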